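# Stand the slumped rosette plaques back on the drying stands

## Robot

A 6-joint arm with a two-finger parallel gripper is mounted at the origin on the work surface. World frame = base frame: x ahead of the robot, y to its left, z up, the work surface at z = 0. Lengths are in mm, angles in rad, forces in N, time in s.
With the tool pointing down it reaches from about 275 to 1000 mm from the base axis. Payload 8.4 kg.
Tool frame: the origin (TCP) lies at the very end of the fingers, on their centre line; the grasp point (between the pads) lies 19 mm behind it; z points along the fingers, y is the direction in which the jaws open and shut (so a half turn about z gives the same grasp; the last joint's range is limited). The gripper opens to 85 mm and grips with 20 to 120 N. Pads are 22 mm wide; open, the fingers measure 114 mm over their backs; the gripper's body (76 mm by 85 mm) begins 54 mm behind the grasp point. The pads swing forward as they close: fully open they stand 13 mm farther back than shut.
Start: joints at [1.264, 0.353, 1.633, -0, 1.155, -0.002], TCP at [187.563, 596.195, 231.281] pointing down, gripper open.
Joint ranges: [-2.63, 2.63], [-0.92, 2.1], [0.06, 2.66], [-1.3, 4.44], [0, 2.69], [-3.02, 3.02]. Speed limits (rad/s): [2.22, 2.22, 2.79, 3.14, 3.14, 3.14].

## Interface

Orientations are given as [roll, pitch, yaw] about the fixed x, y, z axes, in that order (R = Rz(yaw) Ry(pitch) Rx(roll)).
In Python, from rig import sense, grab_frame, get_calibration, sign_off, boxes_of, trace gives the robot as it stands.
- The arm moves only by the tool servo_tool, never from a script. Its argument "rows" is a list of rows, each a list of 3 entries, a list of its own where there are three numbers: the finger opening in mm, from 0 to 85.4, then the shift along the tool's x, y, z in mm, then the turn, a rotation vector about the tool's x, y, z in degrees. A call has 1 to 8 rows; each row shifts and turns the commanded pose from where the row before left it, along the tool's axes as they then stand; what a row does not reach is not made up. A row lasts 1/8 s, in which the tool goes at most 62.5 mm and 10.7 degrees, less where a joint would pass 70% of its speed; a pose out of reach is approached as far as the arm can. A call is refused whole if a number of a shift passes 62.5 or a number of a turn 10.7, either way. A call with a gripper value outside its range is refused whole. The fingers move at their own pace and stop on an object; "force" is the grip in N (left out, the last holds). Time passes only in rows, so rows that do not move let the fingers close. It gives the time, the measured TCP pose, the force and the opening at its end, in the units of the state.
- sense(): the state, without advancing time (a new reading comes with each control period).
- grab_frame(name): name is "scene" or "side" or "wrist"; returns the picture (400x640x3 uint8, blue, green, red); there is no depth.
- get_calibration(name): a dict with "intrinsics" (3x3 intrinsics, pixels), "k1" (the pictures are not rectified: a ray, as slopes to the right and down, at radius r is drawn at 1 + k1 r^2 times it, then the intrinsics apply), "world_to_cam" (4x4, takes a point from world to camera coordinates). Camera axes: x right, y down, z forward; pixel columns grow to the right and rows downward; lengths in mm; the calibration is good to about 2 mm. A picture is of the moment at which its call begins: read the wrist's pose just before it. get_calibration takes no time and is no camera call; for the wrist camera it gives the pose at the moment of the call.
- sign_off(): hands the job in, once; it reports no verdict.
Trained networks look in the newest picture that a camera, given by its name, has taken for a name from the list of things; names that differ only in an ending like _2 or _b are one class to them, and where a whole thing is asked for, a point or a joint stands for the part that bears it (a point fixed in the world has none). Each returns a list of dicts, best first, with "conf" (0 to 1); they miss things now and then, are a little off and sometimes report something else, mostly with a low value. They report only what shows in the picture. A call takes as long as a camera call. They do not tell look-alikes from the thing itself.
- boxes_of(camera, thing): "centre" ([x, y, z] in mm, in the coordinates of the camera as it stood for that picture, good to about 4 mm: the middle of the surface that is visible of it).
- trace(camera, thing): "mask" (400x640 bool, what is visible of it).
The state is a dict: "clock": time; "qpos": joint angles; "qvel": joint speeds; "joint_efforts": joint torques, N m; "eef_pos": TCP position; "tcp_rot": TCP orientation; "contact_force": force on the tool from outside, world axes, zero at the start; "wrist_torque": the same for the moment, N m; "opening": opening from 0.0 (shut) to 1.0 (fully open).
Only numpy, scipy, OpenCV 4.12 (cv2) and the standard library are available. Lean on these libraries where they do the work, as an engineer would, in place of code of your own. Each camera call takes 0.05 s, during which the arm holds its last target. There are 200 camera calls.

## Task

Two of the three rosette plaques on the wooden drying stands have slumped forward, one on to the jar and one on to the tub. With the fingertips, push each of them gently back over until it leans against the back rest like the third one; do not pick them up or lift them off their stands, and leave everything else where it stands.

Things in the scene. Friction and masses are not known exactly. Their poses are not given: they have to be found in the camera images.
- stand_a: Fixed wooden drying stand, 150 mm wide (own y), plaque_a in it. Origin on the table under mid-groove; own +x points from the open front (robot side) to the back rest, z up. Base board x -30 to 125 mm. Groove 24 mm wide (x -12 to 12 mm), floor 12 mm above the table, front lip 9 mm, rear strip 12 mm high. Rest: two slats raked 15 degrees back, top 136 mm above the table at x 33 mm.
- stand_b: Same kind of stand, with plaque_b in it. The three stands stand in a row about 205 mm apart; which is left, middle and right changes, and each is turned by up to 10 degrees.
- stand_c: Same kind of stand, with plaque_c in it.
- plaque_a: Brown wooden panel 170 mm wide (own y), 150 high (z), 12 thick (x), 0.2-0.4 kg, lower edge loose in the groove of its stand. Slumped forward (top to the robot) 25 degrees from upright on to the jar. Origin: middle of its lower edge, mid-thickness. The face (-x) has rosettes 6-8 mm proud; its top 20 mm is bare.
- plaque_a_top (a point): Middle of plaque_a's top edge (mid-thickness), about 150 mm above the table at first. Pushed some 6 degrees beyond upright, the plaque falls back on the rest by itself; this point is then about 33 mm behind (+x) its stand's origin and 158 mm above the table.
- plaque_b: Panel of the same size, weight and axes as plaque_a, with staggered rosettes; slumped forward about 40 degrees from upright on to the tub.
- plaque_b_top (a point): Middle of plaque_b's top edge, about 130 mm above the table at first; leaning back it reaches the same values as plaque_a_top.
- plaque_c: Panel of the same size and axes, with six bigger rosettes. It already leans 15 degrees back on its rest: leave it alone.
- plaque_c_top (a point): Middle of plaque_c's top edge.
- jar: Amber glass jar with metal lid, 72 mm diameter, 136 mm high, 0.65 kg, loose, in front of plaque_a and up to 30 mm left or right of its middle; plaque_a rests on its lid. Origin: centre of its underside.
- tub: White plastic tub with lid, 90 mm diameter, 112 mm high, 0.9 kg, loose, in front of plaque_b and up to 25 mm left or right of its middle; plaque_b rests on its lid. Origin: centre of its underside.
- glass: Empty drinking glass, 68 mm mouth, 95 mm high, loose, in front of plaque_c. Origin: centre of its underside.
- gold_pot: Low pot of gold paint, 74 mm diameter, 56 mm high, loose, on the table to the left of the stands (+y), towards the robot. Origin: centre of its underside.
- tin: Paint tin, 85 mm diameter, 100 mm high, loose, behind the stands. Origin: centre of its underside.
- brush_jar: Glass jar, 84 mm diameter, with brushes standing in it to 260 mm, loose, to the right of the stands (-y). Origin: centre of its underside.
- cone_tree: Wicker cone tree, 115 mm across the foot, 245 mm high, loose, to the left of the stands (+y). Origin: centre of its underside.
- flat_brush: Brush about 200 mm long lying on the table to the right, near the robot. Origin: its underside.
Things that resemble listed ones, but are neither listed nor needed, are in the scene too. What is shaped like the plaque_a but orange is not meant.

How it is judged (in metres and radians):
At the end, for the whole second after the job is handed in: All three plaques stand in the groove, in their own places (within 30 mm) and square to their stands (0.1 rad), leaning back on the rest (middle of the top edge 22 to 48 mm behind its stand's origin, 145 to 172 mm above the table), at rest (x of plaque_a_top in the frame of stand_a between 0.022 and 0.048 m and height (world z) of plaque_a_top between 0.145 and 0.172 m and height (world z) of each of plaque_a, plaque_b, plaque_c below 0.036 m and x of plaque_a in the frame of stand_a between -0.012 and 0.012 m and distance of each of plaque_a, plaque_b, plaque_c from where it was at the start of the episode below 0.03 m and angle between the y axis of plaque_a and the y axis of stand_a, either way round below 0.1 rad and linear speed of each of plaque_a, plaque_b, plaque_c below 0.02 m/s and angular speed of each of plaque_a, plaque_b, plaque_c below 0.1 rad/s and x of plaque_b_top in the frame of stand_b between 0.022 and 0.048 m and height (world z) of plaque_b_top between 0.145 and 0.172 m and x of plaque_b in the frame of stand_b between -0.012 and 0.012 m and angle between the y axis of plaque_b and the y axis of stand_b, either way round below 0.1 rad and x of plaque_c_top in the frame of stand_c between 0.022 and 0.048 m and height (world z) of plaque_c_top between 0.145 and 0.172 m and x of plaque_c in the frame of stand_c between -0.012 and 0.012 m and angle between the y axis of plaque_c and the y axis of stand_c, either way round below 0.1 rad); the robot touches nothing.
It fails at once if a plaque is picked up off its stand (its origin more than 45 mm above the table) (height (world z) of any of plaque_a, plaque_b, plaque_c above 0.045 m).
It fails at once if a finger presses a plaque harder than 40 N (contact force between the fingers and plaque_a above 40 N or contact force between the fingers and plaque_b above 40 N or contact force between the fingers and plaque_c above 40 N).
It fails at once if a plaque is flung over instead of pushed (turns faster than 5 rad/s) (angular speed of any of plaque_a, plaque_b, plaque_c above 5 rad/s).
It fails at once if the plaque that already leans back is knocked or shifted (top edge moved more than 20 mm) (distance of plaque_c_top from where it was at the start of the episode above 0.02 m).
It fails at once if something else on the table is moved by more than 20 mm or tipped (20 degrees) (distance of any of jar, tub, glass, gold_pot, tin, brush_jar, cone_tree, flat_brush from where it was at the start of the episode above 0.02 m or angle between any of jar, tub, glass, gold_pot, tin, brush_jar, cone_tree's own z axis and vertical above 0.35 rad).
It also fails if it takes over 59 s, if anything falls off the work surface, if the arm or the gripper's body presses on something with over 40 N, if the wrist force passes 120 N, or if a joint passes its speed limit or range.

## Working session

There is one attempt and no reset: what is moved stays moved. The work goes in short steps, Python scripts to look and compute and a tool call to move; the robot and the scene stay as the last step left them, time stands still between calls to the robot, and variables do not carry over. Pictures are saved under pics/ and viewed, about 8 in all and at most 12, crops included, and the job is handed in when it is done.

Besides the shell and the picture viewer there is one more tool, called after ">>>" in YAML: its name, and indented under it one key for each argument. servo_tool: Moves the arm, as the interface text tells. Its arguments: {"type":"object","properties":{"rows":{"type":"array","items":{"type":"array"}},"force":{"type":"number"}},"required":["rows"]}

```bash
mkdir -p pics; cat > h.py <<'E'
import numpy as np, cv2
from rig import *
np.set_printoptions(precision=1,suppress=True)
def towld(cam,p):
    T=np.linalg.inv(np.array(get_calibration(cam)["world_to_cam"])); return T[:3,:3]@np.array(p)+T[:3,3]
def proj(cam,P):
    c=get_calibration(cam);T=np.array(c["world_to_cam"]);p=(T[:3,:3]@np.atleast_2d(P).T).T+T[:3,3]
    s=p[:,:2]/p[:,2:];s=s*(1+c["k1"]*(s**2).sum(1,keepdims=True));K=np.array(c["intrinsics"]);return s@K[:2,:2].T+K[:2,2]
def ray(cam,uv):
    c=get_calibration(cam);K=np.array(c["intrinsics"]);d=(np.array(uv,float)-K[:2,2])/[K[0,0],K[1,1]];s=d.copy()
    for _ in range(20): s=d/(1+c["k1"]*(s@s))
    T=np.linalg.inv(np.array(c["world_to_cam"]));return T[:3,3],T[:3,:3]@np.append(s,1)
def atz(cam,uv,z):
    o,d=ray(cam,uv);return o+d*(z-o[2])/d[2]
E
python3 - <<'E'
from h import *
for c in("scene","side"):
    f=grab_frame(c);cv2.imwrite(f"pics/{c}0.png",f)
    print(c,towld(c,[0,0,0]))
    for t in("plaque_a","stand_a","jar","tub","glass","gold_pot","tin","brush_jar","cone_tree","flat_brush"):
        for b in boxes_of(c,t): print(t,round(b["conf"],2),towld(c,b["centre"]),proj(c,towld(c,b["centre"])))
E
```

```text
scene [1363.7  149.4 1010.2]
plaque_a 0.95 [ 594.6 -204.9  142.6] [[255.  208.4]]
plaque_a 0.9 [534.  193.   91.6] [[388.3 223.5]]
plaque_a 0.7 [549.5  -2.  111.4] [[324.6 213.9]]
plaque_a 0.6 [256.1 258.7  18.3] [[409.7 182.9]]
stand_a 0.62 [655.4 210.1  26.1] [[388.6 269.4]]
stand_a 0.58 [641.   -7.7  24.8] [[317.1 254.7]]
stand_a 0.57 [ 630.4 -203.3   28.1] [[256.3 241.8]]
jar 0.78 [486.  -22.8 133.8] [[321.8 193.5]]
tub 0.76 [456.9 177.2 117.6] [[386.1 199.1]]
tub 0.73 [ 464.4 -233.2   76.5] [[261.2 193. ]]
tub 0.54 [485.4 -25.6 135.3] [[321.  192.9]]
tub 0.48 [ 631.7 -205.3   28.3] [[255.6 242. ]]
glass 0.94 [ 464.5 -233.8   75.8] [[261.  193.1]]
glass 0.5 [ 598.9 -203.   141.4] [[255.2 209.8]]
gold_pot 0.92 [438.8 369.1  58.9] [[443.9 215.9]]
tin 0.72 [790.2  69.4  90.8] [[334.3 288.8]]
brush_jar 0.68 [ 535.3 -414.2  112.3] [[199.5 192.8]]
brush_jar 0.52 [789.5  65.7  91.6] [[332.9 288.2]]
brush_jar 0.35 [ 593.3 -208.   142.1] [[254.1 208. ]]
cone_tree 0.73 [568.7 432.9  74.9] [[467.9 247.2]]
flat_brush 0.52 [654.8 209.5  27. ] [[388.4 269. ]]
flat_brush 0.5 [ 404.8 -325.6   16
[... 239 characters left out ...]
219.7 213.5]]
plaque_a 0.64 [ 574.6 -219.3   99.8] [[388.6 235.1]]
stand_a 0.98 [ 551.6 -261.8   15.8] [[389.6 264.8]]
stand_a 0.95 [613.6 -29.4  70.7] [[354.1 199.1]]
stand_a 0.71 [622.8 190.5  52.4] [[314.4 166.6]]
jar 0.91 [470.5 -35.9 107.4] [[321.8 213.4]]
jar 0.44 [513.8 162.6 125.1] [[294.1 168.5]]
tub 0.84 [445.2 151.7  98.6] [[279.6 185.1]]
glass 0.57 [ 473.3 -237.9   65.3] [[366.9 263.9]]
gold_pot 0.61 [415.3 347.6  57.9] [[241.6 166.5]]
tin 0.9 [742.4  47.4  84. ] [[366.8 167.2]]
tin 0.46 [472.  -36.6 108.4] [[322.3 213. ]]
brush_jar 0.85 [ 486.6 -428.4  107.6] [[423.7 300.5]]
cone_tree 0.58 [543.8 417.8  78. ] [[260.3 138.4]]
flat_brush 0.69 [ 403.5 -324.5   19.7] [[368.7 307. ]]
```

View pics/scene0.png

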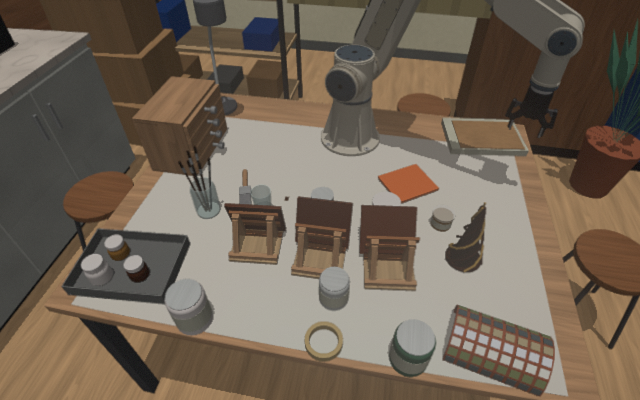

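View pics/side0.png

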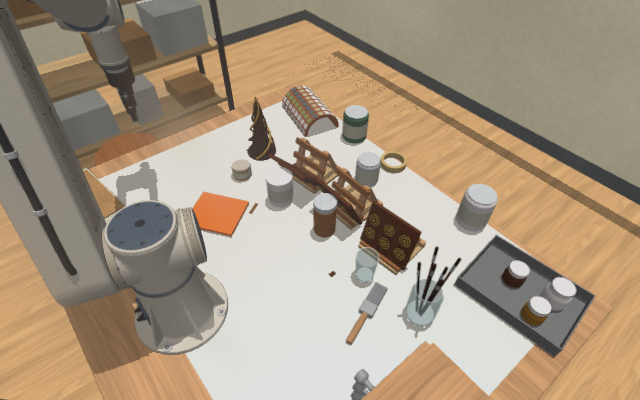

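The scene shows the stands at (256,240), (320,245) and (388,265). From the right they are c (with the glass), a (jar) and b (tub). Look-alikes are the orange panel at (409,183), which is not meant, and plaque_c at (255,208), which I leave alone. My choices are a at (324,214) and b at (388,223). One close crop will check that.

```bash
python3 - <<'E'
from h import *
f=cv2.imread("pics/scene0.png");c=f[190:295,280:430];cv2.imwrite("pics/crop1.png",cv2.resize(c,None,fx=5,fy=5,interpolation=cv2.INTER_CUBIC))
for t in ("plaque_a",):
    grab_frame("scene")
    for b in trace("scene",t):
        m=b["mask"].astype(np.uint8);ys,xs=np.nonzero(m)
        r=cv2.approxPolyDP(max(cv2.findContours(m,0,2)[0],key=cv2.contourArea),3,True)[:,0].tolist()
        print(round(b["conf"],2),xs.mean(),ys.mean(),r)
E
```

```text
0.83 257.8359621451104 213.32334384858044 [[224, 205], [227, 211], [277, 212], [281, 224], [278, 229], [285, 229], [278, 206]]
0.79 408.2013323464101 182.55662472242784 [[416, 164], [379, 177], [388, 191], [402, 201], [437, 189]]
0.75 386.8036507153429 224.1731623088308 [[361, 207], [361, 253], [368, 251], [365, 245], [369, 235], [416, 235], [416, 208]]
0.71 325.4991606043649 216.33799664241747 [[299, 197], [296, 221], [345, 229], [346, 240], [342, 245], [347, 248], [352, 203]]
```

View pics/crop1.png

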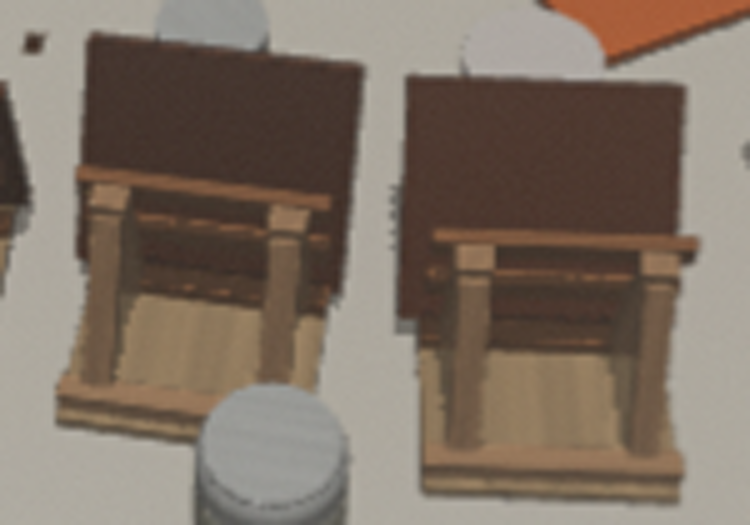

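The crop shows a's top edge from (298,197) to (352,203), with the grey jar lid in front of it. b's top edge runs from (361,205) to (417,207), with the white tub lid in front. The choices stand. Next I work out the poses.

```bash
python3 - <<'E'
from h import *
P=lambda u,v,z:atz("scene",(280+u/5,190+v/5),z)
def pr(n,L,R):
    d=L-R  # +y is? 
    print(n,L,R,"mid",(L+R)/2,"len",np.linalg.norm(d),"yaw of normal deg",np.degrees(np.arctan2(-(R-L)[0],(R-L)[1])))
pr("A top",P(90,35,152),P(362,65,152))
pr("B top",P(405,77,134),P(685,87,134))
pr("A slat",P(78,170,136),P(330,198,136))
pr("B slat",P(433,231,136),P(697,238,136))
pr("B base",P(421,492,0),P(680,501,0)); print("A base",P(57,425,0))
print("jar lid far edge top",P(212,-10,136),"tub",P(535,10,112))
for c,t,z in(("scene","jar",136),("scene","tub",112),("side","jar",136),("side","tub",112)):
    grab_frame(c)
    for b in boxes_of(c,t)[:1]: print(c,t,towld(c,b["centre"]),b["conf"])
f=grab_frame("side")
c=f[130:240,250:400];cv2.imwrite("pics/crop2.png",cv2.resize(c,None,fx=5,fy=5,interpolation=cv2.INTER_CUBIC))
E
```

```text
A top [532.9 -87.3 152. ] [527.1  78.3 152. ] mid [530.   -4.5 152. ] len 165.67701841392253 yaw of normal deg 1.9994880997381101
B top [514.7 103.8 134. ] [491.3 271.8 134. ] mid [503.  187.8 134. ] len 169.5410346087299 yaw of normal deg 7.93105371350341
A slat [626.4 -72.9 136. ] [620.1  73.5 136. ] mid [623.2   0.3 136. ] len 146.51172708026195 yaw of normal deg 2.472833649849419
B slat [633.3 134.1 136. ] [610.9 280.9 136. ] mid [622.1 207.5 136. ] len 148.54776864342205 yaw of normal deg 8.689870931382732
B base [716.2 147.    0. ] [694.8 295.8  -0. ] mid [705.5 221.4  -0. ] len 150.4175361964108 yaw of normal deg 8.18843884909711
A base [710.7 -72.2   0. ]
jar lid far edge top [463.7 -25.3 136. ] tub [418.2 177.8 112. ]
scene jar [491.2 -24.5 135.1] 0.51
scene tub [643.8  -7.3  27. ] 0.63
side jar [472.1 -36.8 106.7] 0.79
side tub [446.7 149.4  97.3] 0.96
```

View pics/crop2.png

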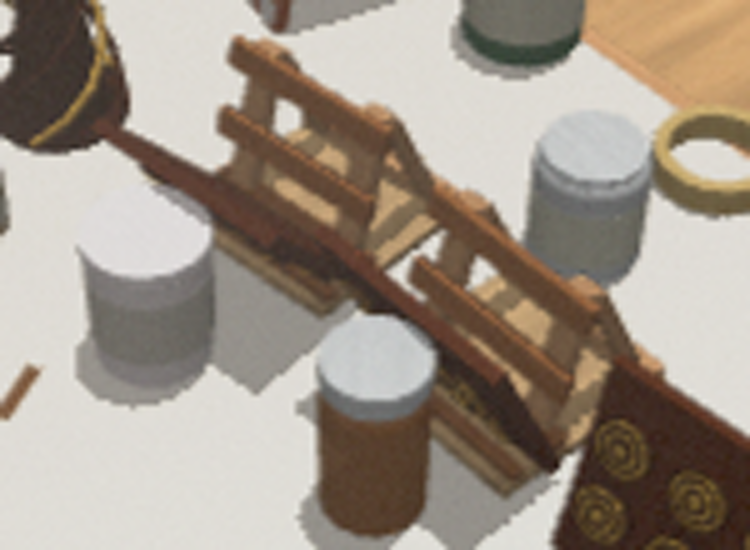

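```bash
cat >> h.py <<'E'
from scipy.spatial.transform import Rotation as Ro
def st():
    s=sense();R=Ro.from_euler("xyz",s["tcp_rot"]);return s,np.array(s["eef_pos"]),R
def goto(p,yaw):  # tool x along stand x, z down; prints tool shift and turn
    s,q,R=st();G=Ro.from_euler("xyz",[np.pi,0,np.radians(yaw)])
    print("t",s["clock"],"pos",q,"F",s["contact_force"],"rot",s["tcp_rot"])
    print("tool shift total",R.inv().apply(np.array(p)-q),"turn",np.degrees((R.inv()*G).as_rotvec()))
    print("tool axes in world\n",R.as_matrix(), "qpos",s["qpos"])
E
python3 -c "
from h import *
goto([430,186,231],8)"
```

```text
t 1.65 pos [187.5 596.2 231.3] F [ 0.2  0.8 -0.4] rot [-3.1  0.   2.8]
tool shift total [-354.4 -318.5    0.3] turn [ -0.    0.  154.5]
tool axes in world
 [[-1.   0.3 -0. ]
 [ 0.3  1.  -0. ]
 [-0.  -0.  -1. ]] qpos [ 1.3  0.4  1.6 -0.   1.2 -0. ]
```

>>> servo_tool:
  rows:
    - [0,[-18,-16,0],[0,0,0]]
    - [0,[-36,-32,0],[0,0,0]]
    - [0,[-36,-32,0],[0,0,0]]
    - [0,[-36,-32,0],[0,0,0]]
    - [0,[-36,-32,0],[0,0,0]]
    - [0,[-36,-32,0],[0,0,0]]
    - [0,[-36,-32,0],[0,0,0]]
    - [0,[-36,-32,0],[0,0,0]]

```text
clock: 2.65
eef_pos: [373.5, 283.7, 231.4]
tcp_rot: [-3.142, 0.0, 2.837]
contact_force: [0.7, 0.0, -0.2]
opening: 0.001
```

>>> servo_tool:
  rows:
    - [0,[-36,-32,0],[0,0,0]]
    - [0,[-36,-32,0],[0,0,0]]
    - [0,[-12,-14,0],[0,0,0]]
    - [0,[0,0,0],[0,0,-8.5]]
    - [0,[0,0,0],[0,0,-8.5]]
    - [0,[0,0,0],[0,0,-8.5]]
    - [0,[0,0,0],[0,0,0]]

```text
clock: 3.52
eef_pos: [429.4, 185.6, 231.3]
tcp_rot: [-3.141, -0.0, -3.003]
contact_force: [-0.2, 0.3, 0.5]
opening: 0.001
```

```bash
python3 -c "
from h import *
goto([435,186,118],188)
cv2.imwrite('pics/w1.png',grab_frame('wrist'))"
```

```text
t 3.525 pos [429.4 185.6 231.3] F [-0.2  0.3  0.5] rot [-3.1 -0.  -3. ]
tool shift total [ -5.6  -0.4 113.3] turn [-0.  -0.  -0.1]
tool axes in world
 [[-1.  -0.1 -0. ]
 [-0.1  1.  -0. ]
 [ 0.  -0.  -1. ]] qpos [ 0.4  0.1  2.  -0.   1.1 -1.3]
```

View pics/w1.png

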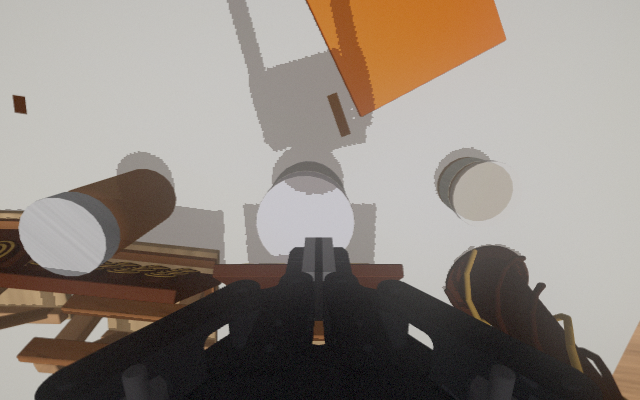

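The wrist view shows tub lid at (305,220) and b's top edge as the strip from (215,265) to (403,265), partly behind the fingers. The jar lid is at (70,233) and a's top edge starts near (215,262).

```bash
python3 -c "
from h import *
for uv in((215,265),(403,264)): print('B front top',atz('wrist',uv,130),atz('wrist',uv,126))
for uv in((305,220),(257,220),(354,220),(305,175)):print('tub',atz('wrist',uv,112))
for uv in((70,233),(22,228),(118,240)):print('jar',atz('wrist',uv,136))
print('tcp',proj('wrist',st()[1]))"
```

```text
B front top [501.8 102.5 130. ] [504.2 101.3 126. ]
B front top [478.  266.8 130. ] [480.  268.3 126. ]
tub [455.6 176.1 112. ]
tub [461.6 132.9 112. ]
tub [449.5 220.1 112. ]
tub [414.4 170.9 112. ]
jar [485.3 -17.  136. ]
jar [486.2 -56.1 136. ]
jar [486.2  22.4 136. ]
tcp [[320.4 253.9]]
```

>>> servo_tool:
  rows:
    - [0,[0,0,20],[0,0,0]]
    - [0,[0,0,30],[0,0,0]]
    - [0,[0,0,30],[0,0,0]]
    - [0,[0,0,20],[0,0,0]]
    - [0,[0,0,12],[0,0,0]]
    - [0,[0,0,0],[0,0,0]]

```text
clock: 4.32
eef_pos: [429.4, 186.3, 118.9]
tcp_rot: [-3.141, -0.001, -3.003]
contact_force: [-0.4, -0.2, -0.1]
opening: -0.0
```

>>> servo_tool:
  rows:
    - [0,[-8,0,0],[0,0,0]]
    - [0,[-8,0,0],[0,0,0]]
    - [0,[-6,0,0],[0,0,0]]
    - [0,[-6,0,0],[0,0,0]]
    - [0,[-6,0,0],[0,0,0]]
    - [0,[-4,0,0],[0,0,0]]
    - [0,[-4,0,0],[0,0,0]]
    - [0,[-4,0,0],[0,0,0]]

```text
clock: 5.32
eef_pos: [475.6, 193.1, 119.3]
tcp_rot: [-3.142, -0.0, -3.001]
contact_force: [0.5, 0.1, 0.0]
opening: -0.0
```

>>> servo_tool:
  rows:
    - [0,[-5,0,0],[0,0,0]]
    - [0,[-5,0,0],[0,0,0]]
    - [0,[-5,0,0],[0,0,0]]
    - [0,[0,0,0],[0,0,0]]

```text
clock: 5.82
eef_pos: [490.7, 195.2, 119.3]
tcp_rot: [3.142, 0.0, -3.001]
contact_force: [-1.5, -0.4, 0.4]
opening: 0.0
```

```bash
python3 - <<'E'
from h import *
print(st()[0]["contact_force"])
f=grab_frame("side");g=grab_frame("scene")
a=cv2.resize(f[120:240,240:400],(800,600)); b=cv2.resize(g[185:295,280:430],(800,587))
cv2.imwrite("pics/p3.png",cv2.resize(np.vstack([a,b]),(400,594)))
E
```

```text
[-1.5 -0.4  0.4]
```

View pics/p3.png

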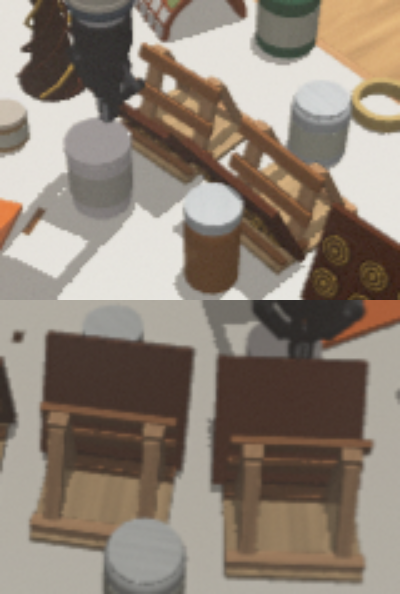

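The finger is touching the bare top edge, with 1.5 N on it. I now push along the arc, rising slowly.

>>> servo_tool:
  rows:
    - [0,[-6,0,-2],[0,0,0]]
    - [0,[-6,0,-2],[0,0,0]]
    - [0,[-6,0,-2],[0,0,0]]
    - [0,[-6,0,-2],[0,0,0]]
    - [0,[-6,0,-2],[0,0,0]]
    - [0,[-6,0,-2],[0,0,0]]
    - [0,[-6,0,-2],[0,0,0]]
    - [0,[-6,0,-2],[0,0,0]]

```text
clock: 6.92
eef_pos: [538.2, 201.9, 135.4]
tcp_rot: [3.142, 0.0, -3.001]
contact_force: [-0.9, 0.0, -0.7]
opening: -0.0
```

>>> servo_tool:
  rows:
    - [0,[-5,0,-1],[0,0,0]]
    - [0,[-5,0,-1],[0,0,0]]
    - [0,[-5,0,-1],[0,0,0]]
    - [0,[-4,0,0],[0,0,0]]
    - [0,[-4,0,0],[0,0,0]]
    - [0,[0,0,0],[0,0,0]]

```text
clock: 7.68
eef_pos: [560.8, 205.1, 138.2]
tcp_rot: [-3.142, 0.0, -3.001]
contact_force: [-0.4, 0.2, 0.9]
opening: -0.003
```

```bash
python3 - <<'E'
from h import *
print(st()[0]["contact_force"])
f=grab_frame("side");g=grab_frame("scene")
a=cv2.resize(f[120:240,240:400],(800,600)); b=cv2.resize(g[185:295,280:430],(800,587))
cv2.imwrite("pics/p4.png",cv2.resize(np.vstack([a,b]),(400,594)))
E
```

```text
[-0.4  0.2  0.9]
```

View pics/p4.png

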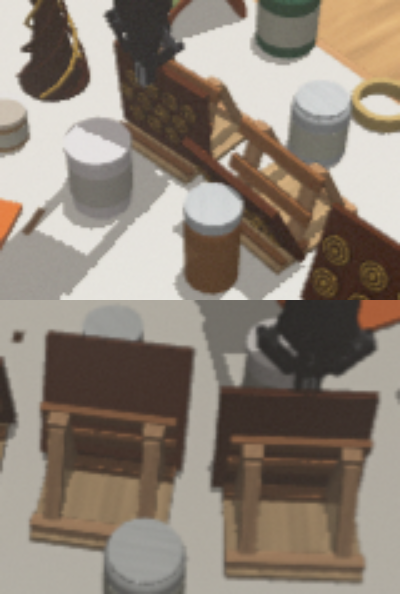

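The plaque is near upright and the groove is holding it. I keep going slowly.

>>> servo_tool:
  rows:
    - [0,[-4,0,0],[0,0,0]]
    - [0,[-4,0,0],[0,0,0]]
    - [0,[-4,0,0],[0,0,0]]
    - [0,[-4,0,0],[0,0,0]]
    - [0,[-3,0,0],[0,0,0]]
    - [0,[-3,0,0],[0,0,0]]
    - [0,[0,0,0],[0,0,0]]

```text
clock: 8.65
eef_pos: [582.6, 208.2, 138.4]
tcp_rot: [3.142, 0.0, -3.001]
contact_force: [-1.1, 0.2, 1.6]
opening: -0.0
```

>>> servo_tool:
  rows:
    - [0,[-3,0,0],[0,0,0]]
    - [0,[-3,0,0],[0,0,0]]
    - [0,[-2,0,0],[0,0,0]]
    - [0,[0,0,0],[0,0,0]]
    - [0,[0,0,0],[0,0,0]]

```text
clock: 9.28
eef_pos: [590.4, 209.3, 138.2]
tcp_rot: [3.142, 0.0, -3.001]
contact_force: [0.8, 0.3, 0.3]
opening: 0.003
```

```bash
python3 - <<'E'
from h import *
print(st()[0]["contact_force"])
f=grab_frame("side");g=grab_frame("scene")
a=cv2.resize(f[120:240,240:400],(800,600)); b=cv2.resize(g[185:295,280:430],(800,587))
cv2.imwrite("pics/p5.png",cv2.resize(np.vstack([a,b]),(400,594)))
E
```

```text
[0.8 0.3 0.3]
```

View pics/p5.png

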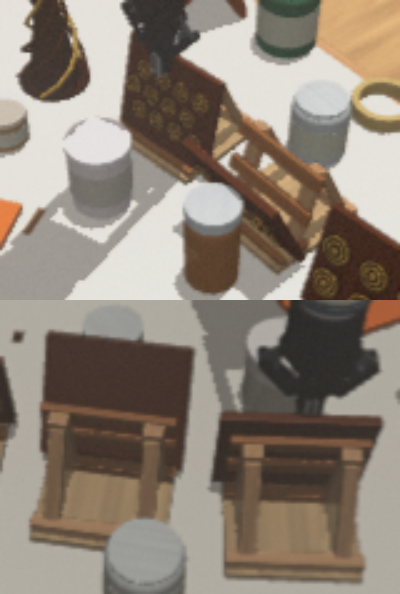

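It has not reached the rest yet: in the lower half its top edge is still above the slat. I push a little more.

>>> servo_tool:
  rows:
    - [0,[-3,0,0],[0,0,0]]
    - [0,[-3,0,0],[0,0,0]]
    - [0,[-3,0,0],[0,0,0]]
    - [0,[-2,0,0],[0,0,0]]
    - [0,[0,0,0],[0,0,0]]
    - [0,[0,0,0],[0,0,0]]

```text
clock: 10.12
eef_pos: [595.4, 209.9, 137.9]
tcp_rot: [-3.141, -0.012, -3.002]
contact_force: [-21.8, -2.8, 16.7]
opening: 0.003
```

```bash
python3 - <<'E'
from h import *
print(st()[0]["contact_force"])
g=grab_frame("scene")
b=cv2.resize(g[185:295,205:430],(800,391));cv2.imwrite("pics/p6.png",b)
E
```

```text
[-21.8  -2.8  16.7]
```

View pics/p6.png

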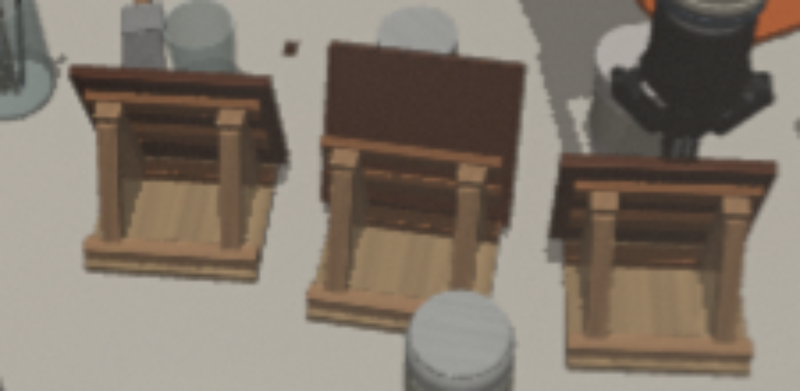

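The plaque is now pressed on the rest, at 27 N, and looks like plaque_c (top edge at (670,160) against the slat). I back off gently, rise and go over to a.

>>> servo_tool:
  rows:
    - [0,[4,0,0],[0,0,0]]
    - [0,[6,0,0],[0,0,0]]
    - [0,[15,0,0],[0,0,0]]
    - [0,[30,0,0],[0,0,0]]
    - [0,[30,0,-15],[0,0,0]]
    - [0,[30,0,-30],[0,0,0]]
    - [0,[20,0,-30],[0,0,5.5]]
    - [0,[0,0,0],[0,0,0]]

```text
clock: 11.18
eef_pos: [467.2, 192.2, 215.3]
tcp_rot: [3.14, 0.004, -3.097]
contact_force: [1.1, 0.2, -0.2]
opening: -0.001
```

```bash
python3 -c "
from h import *
goto([460,-7,215],182.5)"
```

```text
t 11.175 pos [467.2 192.2 215.3] F [ 1.1  0.2 -0.2] rot [ 3.1  0.  -3.1]
tool shift total [  16.  -198.6    0. ] turn [0.1 0.2 0. ]
tool axes in world
 [[-1. -0.  0.]
 [-0.  1.  0.]
 [-0.  0. -1.]] qpos [ 0.4  0.2  1.9  0.   1.1 -1.2]
```

>>> servo_tool:
  rows:
    - [0,[4,-20,0],[0,0,0]]
    - [0,[4,-40,0],[0,0,0]]
    - [0,[4,-45,0],[0,0,0]]
    - [0,[4,-45,0],[0,0,0]]
    - [0,[0,-35,0],[0,0,0]]
    - [0,[0,-14,0],[0,0,0]]
    - [0,[0,0,20],[0,0,0]]
    - [0,[0,0,20],[0,0,0]]

```text
clock: 12.18
eef_pos: [460.1, -7.9, 172.2]
tcp_rot: [3.141, -0.0, -3.097]
contact_force: [0.4, -0.5, -0.2]
opening: 0.0
```

>>> servo_tool:
  rows:
    - [0,[0,0,20],[0,0,0]]
    - [0,[0,0,12],[0,0,0]]
    - [0,[0,0,0],[0,0,0]]

```text
clock: 12.55
eef_pos: [459.6, -7.5, 140.3]
tcp_rot: [3.141, -0.002, -3.097]
contact_force: [-0.2, 0.4, -0.0]
opening: 0.003
```

>>> servo_tool:
  rows:
    - [0,[-6,0,0],[0,0,0]]
    - [0,[-6,0,0],[0,0,0]]
    - [0,[-6,0,0],[0,0,0]]
    - [0,[-5,0,0],[0,0,0]]
    - [0,[-5,0,0],[0,0,0]]
    - [0,[-4,0,0],[0,0,0]]
    - [0,[-4,0,0],[0,0,0]]

```text
clock: 13.42
eef_pos: [496.4, -6.0, 141.2]
tcp_rot: [3.142, -0.0, -3.097]
contact_force: [0.4, 0.4, -0.4]
opening: -0.002
```

>>> servo_tool:
  rows:
    - [0,[-4,0,0],[0,0,0]]
    - [0,[-4,0,0],[0,0,0]]
    - [0,[-4,0,0],[0,0,0]]
    - [0,[-4,0,0],[0,0,0]]
    - [0,[-4,0,0],[0,0,0]]
    - [0,[0,0,0],[0,0,0]]

```text
clock: 14.18
eef_pos: [516.5, -5.1, 141.3]
tcp_rot: [3.142, 0.0, -3.097]
contact_force: [-0.7, 0.2, -0.2]
opening: -0.0
```

```bash
python3 - <<'E'
from h import *
print(st()[0]["contact_force"])
f=grab_frame("side");g=grab_frame("scene")
a=cv2.resize(f[120:240,240:400],(800,600)); b=cv2.resize(g[185:295,280:430],(800,587))
cv2.imwrite("pics/p7.png",cv2.resize(np.vstack([a,b]),(400,594)))
E
```

```text
[-0.7  0.2 -0.2]
```

View pics/p7.png

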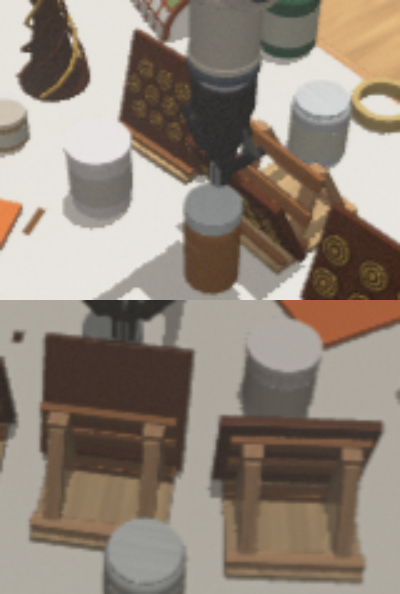

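b stays back on its rest, with the same edge-to-slat gap as c. The finger is just at a's top edge above the jar lid, so I push on.

>>> servo_tool:
  rows:
    - [0,[-4,0,0],[0,0,0]]
    - [0,[-5,0,0],[0,0,0]]
    - [0,[-5,0,0],[0,0,0]]
    - [0,[-5,0,0],[0,0,0]]
    - [0,[-5,0,0],[0,0,0]]
    - [0,[-5,0,0],[0,0,0]]
    - [0,[-5,0,0],[0,0,0]]
    - [0,[-5,0,0],[0,0,0]]

```text
clock: 15.28
eef_pos: [555.6, -3.4, 141.3]
tcp_rot: [-3.142, 0.0, -3.097]
contact_force: [-0.4, -0.4, 0.5]
opening: 0.002
```

>>> servo_tool:
  rows:
    - [0,[-4,0,0],[0,0,0]]
    - [0,[-4,0,0],[0,0,0]]
    - [0,[-4,0,0],[0,0,0]]
    - [0,[-4,0,0],[0,0,0]]
    - [0,[-3,0,0],[0,0,0]]
    - [0,[-3,0,0],[0,0,0]]
    - [0,[-2,0,0],[0,0,0]]
    - [0,[0,0,0],[0,0,0]]

```text
clock: 16.27
eef_pos: [579.3, -2.3, 141.3]
tcp_rot: [-3.142, 0.0, -3.097]
contact_force: [0.5, -0.2, 0.2]
opening: 0.0
```

```bash
python3 - <<'E'
from h import *
print(st()[0]["contact_force"])
f=grab_frame("side");g=grab_frame("scene")
a=cv2.resize(f[120:240,240:400],(800,600)); b=cv2.resize(g[185:295,280:430],(800,587))
cv2.imwrite("pics/p8.png",cv2.resize(np.vstack([a,b]),(400,594)))
E
```

```text
[ 0.5 -0.2  0.2]
```

View pics/p8.png

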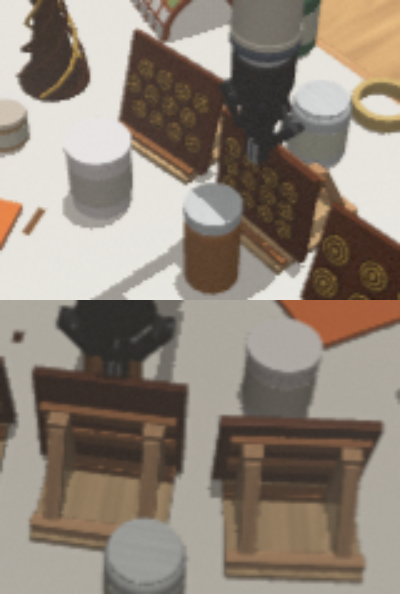

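a is just past upright. I go on in small steps.

>>> servo_tool:
  rows:
    - [0,[-3,0,0],[0,0,0]]
    - [0,[-3,0,0],[0,0,0]]
    - [0,[-3,0,0],[0,0,0]]
    - [0,[-2,0,0],[0,0,0]]
    - [0,[-2,0,0],[0,0,0]]
    - [0,[0,0,0],[0,0,0]]

```text
clock: 17.12
eef_pos: [592.4, -1.7, 141.3]
tcp_rot: [-3.142, 0.0, -3.097]
contact_force: [-0.0, 0.0, 0.7]
opening: -0.001
```

>>> servo_tool:
  rows:
    - [0,[-1.5,0,0],[0,0,0]]
    - [0,[-1.5,0,0],[0,0,0]]
    - [0,[0,0,0],[0,0,0]]

```text
clock: 17.5
eef_pos: [595.3, -1.6, 141.3]
tcp_rot: [-3.142, 0.0, -3.097]
contact_force: [-0.2, -0.3, 0.6]
opening: 0.001
```

```bash
cat > chk.py <<'E'
from h import *
g=grab_frame("scene");L=cv2.cvtColor(g,cv2.COLOR_BGR2GRAY)
for n,c in(("A",(300,305,332,338)),("B",(375,382,405)),("C",(240,262))):
    for u in c: print(n,u,L[195:246,u].tolist())
grab_frame("side")
for c in("scene","side"):
    for t in("jar","tub","glass"):
        for b in boxes_of(c,t)[:2]: print(c,t,round(b["conf"],2),towld(c,b["centre"]))
E
python3 chk.py
```

```text
A 300 [126, 89, 76, 74, 121, 158, 168, 169, 167, 168, 168, 167, 168, 167, 167, 168, 168, 168, 168, 168, 147, 85, 67, 68, 53, 47, 46, 47, 56, 90, 99, 82, 120, 121, 121, 119, 87, 72, 105, 96, 94, 95, 94, 95, 96, 93, 94, 93, 95, 90, 92]
A 305 [55, 56, 56, 58, 51, 47, 43, 44, 84, 146, 167, 169, 168, 167, 168, 168, 167, 167, 168, 168, 166, 108, 70, 67, 69, 50, 44, 46, 50, 85, 95, 94, 93, 110, 95, 81, 72, 63, 64, 63, 65, 63, 65, 63, 66, 67, 66, 67, 67, 67, 67]
A 332 [46, 43, 47, 45, 47, 51, 63, 58, 48, 45, 47, 46, 46, 47, 45, 44, 56, 64, 68, 70, 69, 74, 79, 77, 74, 68, 69, 72, 53, 44, 48, 49, 64, 94, 97, 69, 57, 56, 53, 48, 51, 66, 66, 60, 57, 57, 51, 48, 48, 52, 62]
A 338 [57, 55, 52, 54, 55, 54, 53, 53, 45, 47, 43, 54, 109, 162, 159, 157, 156, 155, 120, 113, 112, 114, 113, 110, 107, 90, 71, 69, 72, 52, 47, 49, 50, 79, 94, 94, 94, 119, 118, 120, 123, 84, 80, 108, 92, 91, 91, 92, 92, 89, 89]
B 375 [168, 168, 168, 169, 169, 167, 167, 170, 169, 170, 167, 147, 114, 92, 88, 86, 87, 87, 87, 84, 81, 83, 82, 84, 82, 85, 83, 84, 83, 82, 84, 88, 88, 77, 73, 73, 78, 56, 50, 47, 55, 93, 99, 90, 120, 
[... 609 characters left out ...]
54, 57, 57, 59, 57, 63, 64, 65, 65, 63, 63, 64, 61, 61, 65, 65, 64, 74, 81, 79, 81, 81, 80, 82, 80, 83, 83, 83]
C 262 [130, 131, 131, 119, 112, 113, 111, 104, 103, 101, 74, 65, 68, 53, 45, 43, 50, 88, 95, 89, 58, 56, 62, 46, 44, 52, 66, 65, 54, 55, 50, 45, 43, 45, 47, 75, 63, 63, 60, 65, 58, 72, 120, 123, 122, 121, 122, 122, 123, 121, 124]
scene jar 0.53 [518.1  -2.4  68.4]
scene jar 0.42 [571.1 433.8  75.5]
scene tub 0.74 [490.5 176.2 110.3]
scene tub 0.65 [615.7 192.7 140.8]
scene glass 0.74 [ 462.5 -233.7   77.1]
side jar 0.66 [473.7 -36.1 108.1]
side tub 0.85 [447.3 151.7  97.6]
side tub 0.6 [ 553.5 -259.5   14.6]
side glass 0.84 [ 470.7 -236.3   64. ]
side glass 0.62 [573.4 -55.4  14.9]
```

In rows, a's profile (bright top edge, dark back, slat) matches those of b and c, so it has fallen on to the rest and the finger is free. I back away.

>>> servo_tool:
  rows:
    - [0,[6,0,0],[0,0,0]]
    - [0,[15,0,0],[0,0,0]]
    - [0,[30,0,0],[0,0,0]]
    - [0,[30,0,-10],[0,0,0]]
    - [0,[30,0,-30],[0,0,0]]
    - [0,[40,0,-40],[0,0,0]]
    - [0,[40,0,-40],[0,0,0]]
    - [0,[0,0,0],[0,0,0]]

```text
clock: 18.9
eef_pos: [402.7, -10.2, 263.8]
tcp_rot: [-3.141, 0.005, -3.098]
contact_force: [0.3, -0.4, -0.1]
opening: 0.002
```

```bash
python3 - <<'E'
from h import *
f=grab_frame("side");g=grab_frame("scene")
a=cv2.resize(f[120:280,240:440],(800,640)); b=cv2.resize(g[185:295,215:430],(800,409))
cv2.imwrite("pics/p9.png",cv2.resize(np.vstack([a,b]),(456,598)))
E
```

```text
(no output)
```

View pics/p9.png

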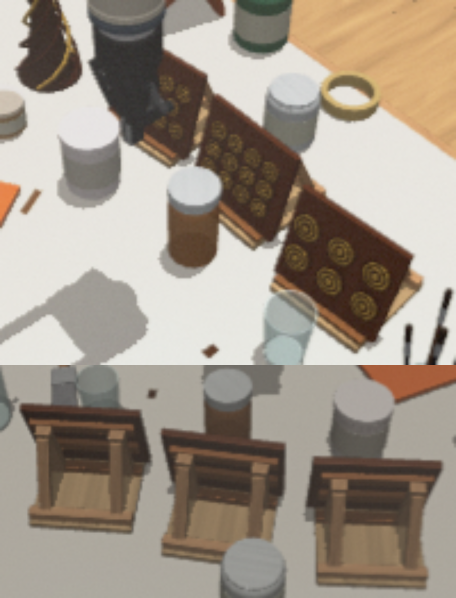

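All three plaques lean back alike (tops near (90,412), (225,440) and (375,465)), and the jar, tub and glass stand where they were. One number check follows, and then I hand in.

```bash
python3 - <<'E'
from h import *
for n,uvs,o,y in(("A",((300,218.7),(338,223.7)),(585,-2),2.3),("B",((375,231.5),(405,232.5)),(584,203),8.2)):
    for uv in uvs:
        p=atz("scene",uv,156); print(n,"top x in stand",Ro.from_euler("z",-y,degrees=True).apply(p-np.array([*o,0]))-[5.8,0,0])
print(sign_off())
E
```

```text
A top x in stand [ 28.1 -59.6 156. ]
A top x in stand [ 30.9  50.3 156. ]
B top x in stand [ 31.9 -53.4 156. ]
B top x in stand [ 31.9  29.9 156. ]
the job is handed in; nothing more can be done
None
```

I pushed plaque_b and then plaque_a back with the closed fingertips, each at the bare top edge. Both now lean on their rests like plaque_c. The job was handed in at about 19 s.

- **Position:** from the last pictures, the top edge sits about 28–31 mm (a) and 32 mm (b) behind the stand's origin, inside the 22–48 mm band. This assumes the top height the task gives for a plaque at rest. The stand origins came from the pictures and are good to a few millimetres. Square to the stands, a is off by about 1.5° and b by about 0°.
- **Force:** the highest I read was about 27 N, when b was briefly pressed against its rest. That is under the 40 N limit, but I only read the force at the end of each move. a fell back without any measurable press.
- **Other things:** the jar, tub and glass stayed within a few millimetres from the side camera. The networks' scene-camera values for the jar and tub differed (after the push on a, the jar was reported at z = 68 with low confidence). I put these down to misdetections, as both look unmoved in the pictures. I did not re-measure the objects farther away; the arm did not go near them, except that it passed high above the gold pot.
- **At hand-in:** the last picture shows all three plaques leaning back, and the arm was clear of everything.

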